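Lock the ham rest onto its bench plate with the cam

ROBOT

A 7-joint arm with a two-finger parallel gripper is mounted at the origin on the work surface. World frame = base frame: x ahead of the robot, y to its left, z up, the work surface at z = 0. Lengths are in mm, angles in rad, forces in N, time in s.
With the tool pointing down it reaches from about 425 to 975 mm from the base axis. Payload 16.7 kg.
Tool frame: the origin (TCP) lies at the very end of the fingers, on their centre line; the grasp point (between the pads) lies 19 mm behind it; y points along the fingers, z is the direction in which the jaws open and shut, and the axes are right-handed (so a half turn about y gives the same grasp; the last joint's range is limited). The gripper opens to 85 mm and grips with 20 to 120 N. Pads are 22 mm wide; open, the fingers measure 114 mm over their backs; the gripper's body (76 mm by 85 mm) begins 54 mm behind the grasp point. The pads swing forward as they close: fully open they stand 13 mm farther back than shut.
Start: joints at [-1.393, 0.426, 0.074, 1.606, -0.034, 1.111, -0.067], TCP at [216.688, 639.235, 207.702] pointing down, gripper open.
Joint ranges: [-2.85, 2.85], [-0.5, 2.14], [-1.23, 1.37], [0.21, 2.46], [-1.02, 4.16], [0.16, 2.05], [-2.73, 2.73]. Speed limits (rad/s): [1.89, 1.89, 2.39, 2.39, 3.01, 3.01, 3.01].

INTERFACE

Orientations are given as a 3x3 rotation matrix whose columns are the frame's x, y, z axes.
In Python, from rig import r, vision, job gives the robot as it stands.
- The arm moves only by the tool carry_out, never from a script. Its argument "commands" is a list of rows, each a list of 2 entries, a list of its own where there are three numbers: the shift along the world's x, y, z in units of 40 mm (1.0 is 40 mm), then the turn about the world's z in rad. A call has 1 to 5 rows; each row is the pose to reach, as a shift and turn from the pose commanded when the call began; what a row does not reach only later rows make up. A row lasts 1/10 s, in which the tool goes at most 50 mm and 8.59 degrees, less where a joint would pass 70% of its speed; a pose out of reach is approached as far as the arm can. A call with a gripper value outside its range is refused whole. "fingers" is the opening in per cent of the stroke, from 0 (shut) to 100 (fully open), set as the call begins (left out, the last holds). The fingers move at their own pace and stop on an object; "newtons" is the grip in N (left out, the last holds). Time passes only in rows, so rows that repeat a pose let the fingers close. It gives the time, the measured TCP pose, the force and the opening at its end, in the units of the state.
- r.read_state(): the state, without advancing time (a new reading comes with each control period).
- vision.get_image(name): name is "scene" or "top" or "wrist"; returns a dict with "image" (384x512x3 uint8, red, green, blue), "range_z" (384x512 float32, mm along the optical axis (not along the pixel's ray), 0 where there is no reading), "fx", "fy", "cx", "cy" (pixels), "T" (4x4, takes a point from camera to world coordinates). Camera axes: x right, y up, looking along -z (the intrinsics and any distortion apply to the point x, -y, -z); pixel columns grow to the right and rows downward; lengths in mm; the calibration is good to about 2 mm. A picture is of the moment at which its call begins.
- job.sign_off(): hands the job in, once; it reports no verdict.
The state is a dict: "clock": time; "q": joint angles; "qvel": joint speeds; "joint_efforts": joint torques, N m; "eef_pos": TCP position; "ee_rot": TCP orientation; "contact_force": force on the tool from outside, world axes, zero at the start; "moment": the same for the moment, N m; "grip_width": finger opening in mm.
Only numpy, scipy, OpenCV 4.12 (cv2) and the standard library are available. Lean on these libraries where they do the work, as an engineer would, in place of code of your own. Each camera call takes 0.05 s, during which the arm holds its last target. There are 200 camera calls.

TASK

The white ham rest sits loose in the guides of its steel bench plate. Turn the cam lock back to open, slide the rest in until its headed stud is in the cam's slot, then turn the cam clockwise until it has drawn the rest firmly up against the two rubber pads: snug, but do not force it once it has become tight. Let go, and leave the knife, the bottle and the tub alone.

Things in the scene. Friction and masses are not known exactly. Their poses are not given: they have to be found in the camera images.
- dock: Steel bench plate, 170 x 360 x 10 mm, fixed to the table. Origin on the table, under the plate's centre line; y runs along the guides away from the cam, z up. The cam axis is at y = -100 mm. Two guide rails 16 mm high stand on it from y = -20 to 170 mm, 103 mm apart inside; the ham rest slides between them along y.
- cam_axis (a point): Point on the cam's axis at its disc's top, 37 mm above the table. The cam is a steel disc, 96 mm across, 8 mm thick, turning about the vertical. Its curved slot, 11 mm wide, opens at the rim by a mouth about 20 mm wide and winds inwards by 8 mm of radius per radian. In the open mouth the stud's neck stops against the slot's bottom about 34 mm from this axis.
- cam_grip (a point): On the cam axis, 72 mm above the table: where to grip the cam's black bar, 52 mm long, 14 mm thick, top 88 mm above the table. Axes turn with the cam; the bar runs along y, so pinch it along x; at cam 0 the bar runs along the dock's y. Turning takes about 0.16 N m before the pads; 0.2 to 0.25 N m more than that, felt in slow turning, is snug, 0.35 more too much.
- cam (a joint): Cam angle in rad, growing clockwise seen from above. 0 (end stop): open, the mouth of the slot faces the rest (dock +y). Over 0.15 the disc's lip blocks the stud. Turned from 0, the lip takes the stud at about 0.6 and draws it in; the rest meets the pads somewhere from 0.7 to 1.5, then the torque climbs steeply. Other end stop 1.95. Stays where it is left, also when tight.
- stud (a point): On the axis of the rest's headed stud, 34 mm above the rest's underside, in the middle of the head. Neck 8 mm thick, head 16 mm across, on a tongue 18 mm wide. It should stand at the mouth's bottom, within about 3 mm, before the cam is turned; tight, it is 27 to 33 mm from the cam axis.
- rest_plate (a point): Centre of the upright end plate of the ham rest, 63 mm above the table: 70 mm wide (along the dock's x), 16 mm thick (along y), top 93 mm above the table, 152 mm from the stud axis. Best held here, pinched along y from above.
- rest: Ham rest: loose white plastic block, 100 x 130 x 25 mm, about 0.45 kg, with a low V in front, lying on the bench plate. Origin on the stud axis at the slab's underside; y points from the stud to the end plate, z up. The slab's front is 40 mm behind the stud axis.
- stop: Two small steel blocks, 22 mm high, on the bench plate between cam and rest, either side of the tongue, each with a sprung rubber pad facing the rest (30 N per mm for both together). The pads stand on screws whose setting differs by some 5 mm each time. Origin on the bench plate, 53 mm from the cam axis. The rest should end pressed on the pads with about 20 N: at least 10, never over 30.
- knife_mid (a point): Boning knife with a blue handle, 240 mm long, lying on the table: bystander; point at its middle.
- spray_mid (a point): White bottle, 64 mm thick and 170 mm high: bystander; point half-way up.
- tub_mid (a point): Small open steel tub, 120 x 90 x 50 mm: bystander; point at its middle.
Things that resemble listed ones, but are neither listed nor needed, are in the scene too. What is shaped like the rest but pink or turquoise is not meant.

How it is judged:
By the outcome, as a careful person would: the job done as asked, in the order asked, and still so for the second after the job is handed in, with the robot touching nothing.
It also fails if it takes over 72 s, if anything falls off the work surface, if the arm or the gripper's body presses on something with over 40 N, if the wrist force passes 120 N, or if a joint passes its speed limit or range.

## Working session

There is one attempt and no reset: what is moved stays moved. The work goes in short steps, Python scripts to look and compute and a tool call to move; the robot and the scene stay as the last step left them, time stands still between calls to the robot, and variables do not carry over. Pictures are saved under pics/ and viewed, about 8 in all and at most 12, crops included, and the job is handed in when it is done.

Besides the shell and the picture viewer there is one more tool, called as name(argument=value, ...) on one line, values as JSON. carry_out: Moves the arm, as the interface text tells. Its arguments: {"type":"object","properties":{"commands":{"type":"array"},"fingers":{"type":"number"},"newtons":{"type":"number"}},"required":["commands"]}

```bash
ls; mkdir -p pics; cat > h.py <<'E'
import numpy as np, cv2
from rig import r, vision, job
def snap(n):
    d=vision.get_image(n); np.savez('%s.npz'%n,**d); return d
def load(n): return dict(np.load('%s.npz'%n))
def save(im,f): cv2.imwrite('pics/'+f,im[...,::-1])
def cloud(d):
    z=d['range_z']; v,u=np.mgrid[:z.shape[0],:z.shape[1]]
    p=np.stack([(u-d['cx'])/d['fx']*z,-(v-d['cy'])/d['fy']*z,-z,np.ones_like(z)],-1)
    w=p@d['T'].T; w=w[...,:3]; w[z==0]=np.nan; return w
E
python3 - <<'E'
from h import *
a=snap('scene');b=snap('top')
save(np.hstack([cv2.resize(a['image'],(400,300)),cv2.resize(b['image'],(400,300))]),'a.png')
save(cv2.resize(b['image'],(800,600)),'b.png')
print(a.keys(),b['fx'],b['T'],r.read_state())
E
```

```text
pics
dict_keys(['image', 'range_z', 'fx', 'fy', 'cx', 'cy', 'T']) 420.2264795967888 [[ 2.69142048e-02  9.87380062e-01 -1.56064856e-01  2.47854330e+02]
 [-9.99609294e-01  2.54054943e-02 -1.16541976e-02  4.16096108e+00]
 [-7.54221751e-03  1.56317544e-01  9.87678055e-01  1.20995861e+03]
 [ 0.00000000e+00  0.00000000e+00  0.00000000e+00  1.00000000e+00]] {'clock': 0.1, 'q': array([-1.39351321,  0.42664892,  0.07387043,  1.6065266 , -0.03406675,
        1.11082735, -0.06703954]), 'qvel': array([ 0.00052955, -0.00073596,  0.00084991, -0.00074709, -0.00022449,
       -0.00153786,  0.00096845]), 'joint_efforts': array([ 7.08517560e-03, -9.51528311e+01,  3.77022207e+00, -4.64402032e+01,
        1.95269950e-02,  6.34168595e-03, -4.59068440e-05]), 'eef_pos': array([216.59407473, 638.88998766, 207.10212274]), 'ee_rot': array([[ 9.47088936e-01, -2.58019287e-04,  3.20971154e-01],
       [-3.20971236e-01, -1.12180043e-03,  9.47088278e-01],
       [ 1.15698536e-04, -9.99999337e-01, -1.14526154e-03]]), 'contact_force': array([-0.93824983, -0.63125628, -0.2675279 ]), 'moment': array([ 0.00231095, -0.00667568, -0.06278051]), 'grip_width': 85.33503939274664}
```

View pics/b.png

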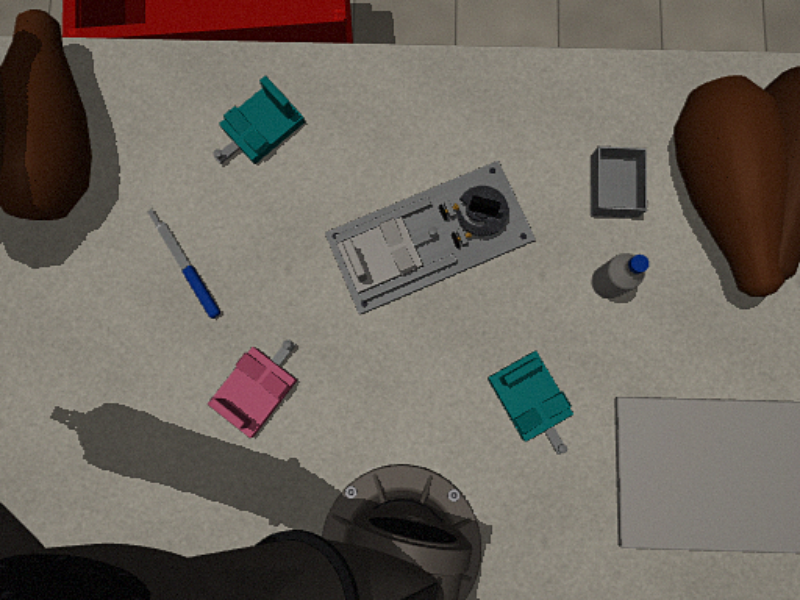

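View pics/a.png

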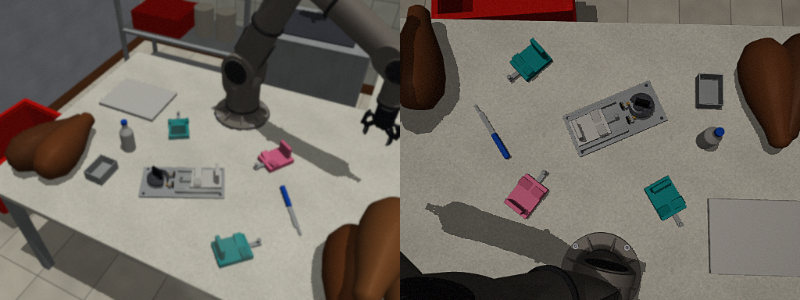

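The top view shows one white rest, at (380,255), on the steel plate, with the cam at (484,210). The turquoise (262,120 and 530,395) and pink (253,390) look-alikes don't match the description. I'll enlarge the dock to confirm and measure it.

```bash
python3 - <<'E'
from h import *
b=load('top'); W=cloud(b)
s=b['image'][95:210,200:350]; save(cv2.resize(s,(780,598),interpolation=cv2.INTER_CUBIC),'c.png')
z=W[...,2]
v,u=np.mgrid[:384,:512]; roi=(u>200)&(u<350)&(v>95)&(v<210)
m=roi&(z>5); pts=W[m][:,:2]
rc=cv2.minAreaRect(pts.astype(np.float32)); print('plate',rc,cv2.boxPoints(rc))
for lo,hi in [(80,100),(55,100),(30,45),(25,33)]:
    m=roi&(z>lo)&(z<hi)&(u>285); 
    if m.sum()>3: print('cam',lo,hi,m.sum(),np.median(W[m],0),cv2.minAreaRect(W[m][:,:2].astype(np.float32)))
    m=roi&(z>lo)&(z<hi)&(u<=285)
    if m.sum()>3: print('rest',lo,hi,m.sum(),np.median(W[m],0),cv2.minAreaRect(W[m][:,:2].astype(np.float32)))
E
```

```text
plate ((559.6582641601562, -38.789276123046875), (336.95159912109375, 444.13824462890625), 0.31605181097984314) [[ 389.96005  182.34714]
 [ 392.41    -261.78436]
 [ 729.35645 -259.9257 ]
 [ 726.9065   184.20581]]
cam 80 100 100 [ 603.88219858 -136.35206318   86.34476257] ((604.6084594726562, -135.5319061279297), (50.907264709472656, 14.250042915344238), 75.08907318115234)
rest 80 100 152 [495.94440467  94.28206626  92.56253434] ((497.0840148925781, 94.43995666503906), (69.58697509765625, 15.7706937789917), 24.724916458129883)
cam 55 100 151 [ 601.61954498 -134.08979687   85.08015224] ((604.1302490234375, -135.07162475585938), (51.55073547363281, 15.41109561920166), 75.08907318115234)
rest 55 100 166 [495.66983895  94.00768823  91.94152177] ((518.0283813476562, 59.145233154296875), (89.70906829833984, 100.01971435546875), 21.736356735229492)
cam 30 45 636 [ 594.88863184 -133.87528987   36.44327698] ((592.4498291015625, -113.20663452148438), (94.43448638916016, 144.4269256591797), 28.689743041992188)
rest 30 45 1245 [519.65674249  50.29513085  35.17675334] ((533.4627685546875, 12.285713195800781), (129.6646270751953, 216.57896423339844), 23.497817993164062)
cam 25 33 160 [566.12943403 -97.70666597  29.96835644] ((574.5747680664062, -125.18852233886719), (142.31643676757812, 106.92066955566406), 0.7902936339378357)
rest 25 33 734 [525.5150915   32.06674426  27.74350483] ((536.3594970703125, 12.735931396484375), (134.83387756347656, 217.02969360351562), 24.7711181640625)
```

View pics/c.png

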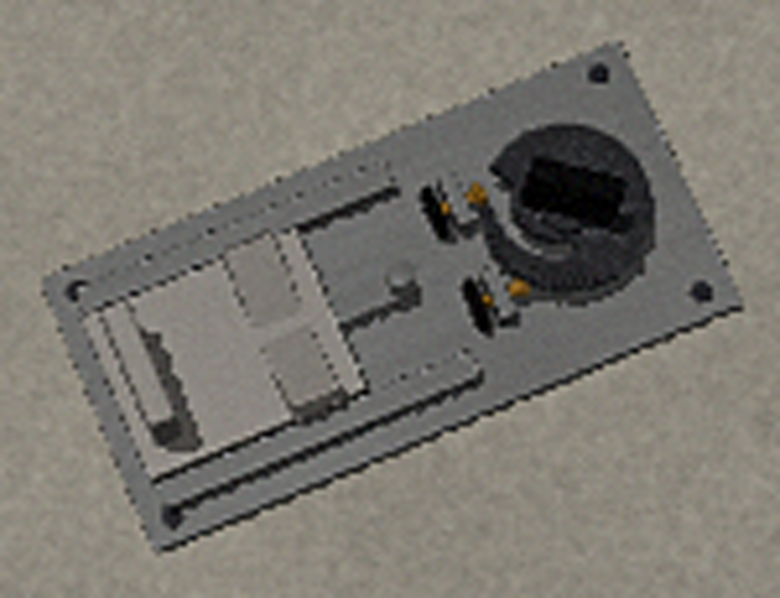

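The crop confirms the white rest, with its stud at about (402,275), its end plate at (135,375) and the cam bar at (575,190). From the cloud:
- **Cam:** axis at (604,-135.3), bar along 75°.
- **Dock:** y axis along 115°, so the cam stands at about 0.69 rad.
- **End plate:** centre at (497,94.4), 254 mm from the cam axis, so the stud is 102 mm away and the rest must slide about 68 mm.

Next I approach the cam.

carry_out(commands=[[[0.48, -0.97, 0], -0.076], [[0.97, -1.94, 0], -0.15], [[1.45, -2.9, 0], -0.23], [[1.94, -3.87, 0], -0.3], [[2.42, -4.84, 0], -0.38]], fingers=100, newtons=60)

```text
clock: 0.6
eef_pos: [313.9, 443.8, 207.5]
ee_rot: [[0.758, -0.0, 0.652], [-0.652, -0.0, 0.758], [-0.0, -1.0, -0.0]]
contact_force: [1.6, 0.3, 0.4]
grip_width: 85.7
```

carry_out(commands=[[[0.48, -0.97, 0], -0.076], [[0.97, -1.94, 0], -0.15], [[1.45, -2.9, 0], -0.23], [[1.94, -3.87, 0], -0.3], [[2.42, -4.84, 0], -0.38]])

```text
clock: 1.1
eef_pos: [410.6, 250.3, 207.7]
ee_rot: [[0.463, -0.0, 0.886], [-0.886, 0.0, 0.463], [-0.0, -1.0, -0.0]]
contact_force: [0.8, 0.3, 0.1]
grip_width: 85.2
```

carry_out(commands=[[[0.48, -0.97, 0], -0.076], [[0.97, -1.94, 0], -0.15], [[1.45, -2.9, 0], -0.23], [[1.94, -3.87, 0], -0.3], [[2.42, -4.84, 0], -0.38]])

```text
clock: 1.6
eef_pos: [507.5, 56.8, 207.8]
ee_rot: [[0.101, 0.0, 0.995], [-0.995, 0.0, 0.101], [-0.0, -1.0, 0.0]]
contact_force: [-0.1, 0.3, -0.4]
grip_width: 85.3
```

carry_out(commands=[[[0.48, -0.97, 0], -0.076], [[0.97, -1.94, 0], -0.15], [[1.45, -2.9, 0], -0.23], [[1.94, -3.87, 0], -0.3], [[2.43, -4.84, 0], -0.364]])

```text
clock: 2.1
eef_pos: [604.8, -136.6, 207.5]
ee_rot: [[-0.259, -0.0, 0.966], [-0.966, 0.0, -0.259], [-0.0, -1.0, -0.0]]
contact_force: [1.3, 1.1, 1.1]
grip_width: 85.6
```

carry_out(commands=[[[0, 0, 0], 0], [[0, 0, 0], 0]])

```text
clock: 2.3
eef_pos: [604.0, -136.3, 207.1]
ee_rot: [[-0.259, -0.001, 0.966], [-0.966, -0.001, -0.259], [0.001, -1.0, -0.001]]
contact_force: [-0.2, 0.8, 0.6]
grip_width: 85.4
```

```bash
cat > meas.py <<'E'
from h import *
import sys
f=sys.argv[1]
s=r.read_state();print(s['eef_pos'],s['q'][[0,6]],s['moment'],s['contact_force'])
b=snap('wrist'); W=cloud(b); z=W[...,2]
save(b['image'],f)
for n,lo,hi in [('bar',80,95),('disc',34,41)]:
    m=((z>lo)&(z<hi)&(np.hypot(W[...,0]-604.3,W[...,1]+135.3)<60)).astype(np.uint8)
    if m.sum()>20:
        P=W[m>0][:,:2].astype(np.float32); print(n,m.sum(),cv2.minAreaRect(P),cv2.minEnclosingCircle(P))
E
python3 meas.py d.png
```

```text
[ 603.98052751 -136.25495394  207.05528099] [-0.42614328  0.1319245 ] [ 0.06242581  0.01649435 -0.02312856] [-0.22800125  0.77843476  0.58783415]
bar 863 ((603.7564086914062, -135.64402770996094), (51.173248291015625, 13.96707534790039), 76.4784164428711) ((603.8854370117188, -135.68576049804688), 25.703157424926758)
disc 4357 ((603.2379150390625, -137.12359619140625), (93.59125518798828, 95.08711242675781), 77.068603515625) ((603.434814453125, -136.24069213867188), 48.06034469604492)
```

View pics/d.png

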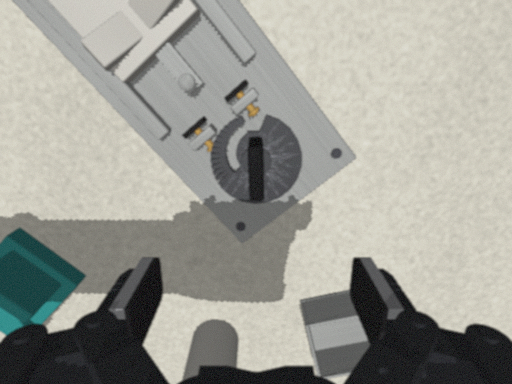

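The wrist view shows the bar at (256,168), aligned with the fingers and well centred. The axis measures (603.7,-135.9) and the bar 76.5°. Descending to grip it.

carry_out(commands=[[[-0.015, -0.015, -1], 0.025], [[-0.015, -0.015, -2], 0.025], [[-0.015, -0.015, -3], 0.025], [[-0.015, -0.015, -3.6], 0.025], [[-0.015, -0.015, -3.87], 0.025]])

```text
clock: 2.85
eef_pos: [602.3, -133.8, 50.7]
ee_rot: [[-0.231, -0.003, 0.973], [-0.973, 0.001, -0.231], [-0.0, -1.0, -0.003]]
contact_force: [-0.2, -1.0, 0.2]
grip_width: 85.3
```

carry_out(commands=[[[0, 0, 0], 0], [[0, 0, 0], 0], [[0, 0, 0], 0], [[0, 0, 0], 0], [[0, 0, 0], 0]], fingers=0, newtons=40)

```text
clock: 3.35
eef_pos: [604.1, -135.7, 53.7]
ee_rot: [[-0.233, 0.001, 0.973], [-0.973, 0.0, -0.233], [-0.0, -1.0, 0.001]]
contact_force: [-6.5, 2.8, 25.5]
grip_width: 12.4
```

carry_out(commands=[[[0, 0, 0], 0], [[0, 0, 0], 0], [[0, 0, 0], 0], [[0, 0, 0], 0], [[0, 0, 0], 0]])

```text
clock: 3.85
eef_pos: [604.0, -135.7, 53.8]
ee_rot: [[-0.233, 0.001, 0.972], [-0.972, 0.001, -0.233], [-0.001, -1.0, 0.001]]
contact_force: [-3.3, 2.4, 8.8]
grip_width: 12.7
```

```bash
cat > st.py <<'E'
from h import *
s=r.read_state();R=s['ee_rot']
print(s['clock'],s['eef_pos'].round(1),'zang',np.degrees(np.arctan2(R[1,2],R[0,2])).round(2),'mom',s['moment'].round(3),'F',s['contact_force'].round(1),'j7',s['joint_efforts'][6].round(3),'w',s['grip_width'].round(1))
E
python3 st.py
```

```text
Traceback (most recent call last):
  File "st.py", line 3, in <module>
    print(s['clock'],s['eef_pos'].round(1),'zang',np.degrees(np.arctan2(R[1,2],R[0,2])).round(2),'mom',s['moment'].round(3),'F',s['contact_force'].round(1),'j7',s['joint_efforts'][6].round(3),'w',s['grip_width'].round(1))
                                                                                                                                                                                                    ^^^^^^^^^^^^^^^^^^^^^
AttributeError: 'float' object has no attribute 'round'
```

```bash
sed -i "s/s\['grip_width'\].round(1)/round(s['grip_width'],1)/" st.py; python3 st.py
```

```text
3.85 [ 604.  -135.7   53.8] zang -13.47 mom [ 0.389  0.609 -0.042] F [-3.3  2.4  8.8] j7 0.025 w 12.7
```

carry_out(commands=[[[0, 0, 0], 0.08], [[0, 0, 0], 0.16], [[0, 0, 0], 0.24], [[0, 0, 0], 0.32], [[0, 0, 0], 0.4]])

```text
clock: 4.35
eef_pos: [604.1, -135.7, 53.8]
ee_rot: [[0.167, 0.001, 0.986], [-0.986, 0.0, 0.167], [-0.0, -1.0, 0.001]]
contact_force: [-2.2, 1.8, 8.5]
grip_width: 13.0
```

```bash
python3 st.py
```

```text
4.35 [ 604.1 -135.7   53.8] zang 9.63 mom [ 0.361  0.415 -0.144] F [-2.2  1.8  8.5] j7 -1.991 w 13.0
```

carry_out(commands=[[[0, 0, 0], 0.06], [[0, 0, 0], 0.12], [[0, 0, 0], 0.17], [[0, 0, 0], 0.2], [[0, 0, 0], 0.23]])

```text
clock: 4.85
eef_pos: [604.2, -135.7, 53.8]
ee_rot: [[0.386, 0.001, 0.923], [-0.923, 0.0, 0.386], [0.0, -1.0, 0.001]]
contact_force: [-1.4, 1.4, 7.9]
grip_width: 12.9
```

```bash
python3 st.py
```

```text
4.85 [ 604.2 -135.7   53.8] zang 22.69 mom [ 0.377  0.318 -0.167] F [-1.4  1.4  7.9] j7 -0.598 w 12.9
```

carry_out(commands=[[[0, 0, 0], 0.01], [[0, 0, 0], 0.02], [[0, 0, 0], 0.03], [[0, 0, 0], 0.035]])

```text
clock: 5.25
eef_pos: [604.2, -135.7, 53.8]
ee_rot: [[0.417, 0.001, 0.909], [-0.909, 0.0, 0.417], [0.0, -1.0, 0.001]]
contact_force: [-1.5, 2.6, 7.6]
grip_width: 12.7
```

```bash
python3 st.py
```

```text
5.25 [ 604.2 -135.7   53.8] zang 24.65 mom [ 0.413  0.286 -0.145] F [-1.5  2.6  7.6] j7 0.139 w 12.7
```

carry_out(commands=[[[0, 0, 0], 0.01], [[0, 0, 0], 0.02]])

```text
clock: 5.45
eef_pos: [604.2, -135.7, 53.8]
ee_rot: [[0.435, 0.001, 0.901], [-0.901, 0.0, 0.435], [0.0, -1.0, 0.001]]
contact_force: [-1.3, 2.4, 8.2]
grip_width: 12.5
```

```bash
python3 st.py
```

```text
5.45 [ 604.2 -135.7   53.8] zang 25.77 mom [ 0.449  0.338 -0.572] F [-1.3  2.4  8.2] j7 0.278 w 12.5
```

The end stop is felt at a yaw of about 25.2°. I ease off, release, lift and go over to the end plate.

carry_out(commands=[[[0, 0, 0], -0.012], [[0, 0, 0], -0.012], [[0, 0, 0], -0.012], [[0, 0, 0], -0.012], [[0, 0, 0], -0.012]], fingers=80)

```text
clock: 5.95
eef_pos: [603.7, -135.8, 52.9]
ee_rot: [[0.424, -0.0, 0.906], [-0.906, -0.0, 0.424], [-0.0, -1.0, -0.0]]
contact_force: [-0.3, -0.3, -1.6]
grip_width: 68.4
```

carry_out(commands=[[[0, 0, 0.7], 0], [[0, 0, 1.7], 0], [[-0.24, 0.52, 2.3], 0.143], [[-0.48, 1.05, 2.3], 0.285], [[-0.72, 1.57, 2.3], 0.428]])

```text
clock: 6.45
eef_pos: [574.9, -72.3, 145.8]
ee_rot: [[0.765, 0.002, 0.644], [-0.644, 0.0, 0.765], [0.001, -1.0, 0.001]]
contact_force: [-0.7, 0.6, -0.9]
grip_width: 68.3
```

carry_out(commands=[[[-0.24, 0.52, 0], 0.143], [[-0.48, 1.05, 0], 0.285], [[-0.72, 1.57, 0], 0.428], [[-0.97, 2.09, 0], 0.57], [[-1.2, 2.6, 0], 0.714]])

```text
clock: 6.95
eef_pos: [526.3, 31.8, 145.0]
ee_rot: [[1.0, 0.0, -0.015], [0.015, -0.0, 1.0], [0.0, -1.0, -0.0]]
contact_force: [-0.1, -0.3, -0.3]
grip_width: 68.3
```

carry_out(commands=[[[-0.24, 0.52, 0], 0.143], [[-0.48, 1.05, 0], 0.285], [[-0.74, 1.58, 0], 0.428], [[-0.74, 1.58, 0], 0.428]])

```text
clock: 7.35
eef_pos: [496.2, 96.9, 145.0]
ee_rot: [[0.902, -0.0, -0.431], [0.431, 0.001, 0.902], [0.0, -1.0, 0.001]]
contact_force: [0.6, -0.3, 0.3]
grip_width: 68.0
```

```bash
python3 st.py; python3 - <<'E'
from h import *
b=snap('wrist'); W=cloud(b); z=W[...,2]
save(b['image'],'e.png')
m=(z>87)&(z<97)&(np.hypot(W[...,0]-497,W[...,1]-94)<55)
P=W[m][:,:2].astype(np.float32); print(m.sum(),cv2.minAreaRect(P) if m.sum() else '')
E
```

```text
7.35 [496.2  96.9 145. ] zang 115.52 mom [ 0.001 -0.017  0.001] F [ 0.6 -0.3  0.3] j7 2.199 w 68.0
2044 ((496.9488525390625, 93.78306579589844), (69.71285247802734, 15.52173900604248), 24.774532318115234)
```

View pics/e.png

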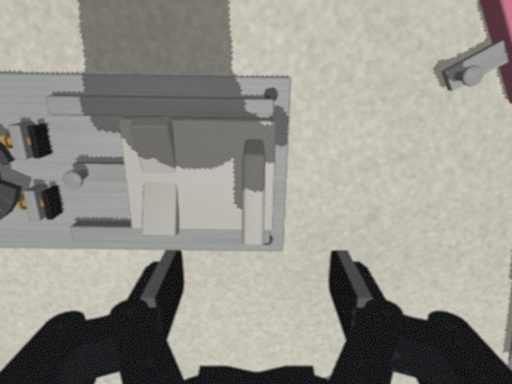

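The wrist view shows the white end plate at (254,195), centred between the fingers, with the stud at (72,178). The plate measures (496.9,93.8), so it is 253 mm from the axis and needs to slide about 67 mm. Descending to grip it.

carry_out(commands=[[[-0.01, -0.01, -0.9], 0], [[-0.01, -0.01, -1.7], 0], [[-0.01, -0.01, -2.2], 0], [[-0.01, -0.01, -2.45], 0], [[-0.01, -0.01, -2.45], 0]])

```text
clock: 7.9
eef_pos: [496.5, 93.0, 46.0]
ee_rot: [[0.907, -0.002, -0.422], [0.422, -0.001, 0.907], [-0.002, -1.0, -0.0]]
contact_force: [0.0, 0.2, 0.3]
grip_width: 68.5
```

carry_out(commands=[[[0, 0, 0], 0], [[0, 0, 0], 0], [[0, 0, 0], 0], [[0, 0, 0], 0], [[0, 0, 0], 0]], fingers=0, newtons=30)

```text
clock: 8.4
eef_pos: [497.4, 94.0, 47.7]
ee_rot: [[0.906, 0.001, -0.423], [0.423, 0.0, 0.906], [0.001, -1.0, -0.0]]
contact_force: [-0.5, -0.4, 7.3]
grip_width: 15.6
```

```bash
python3 st.py
```

```text
8.4 [497.4  94.   47.7] zang 115.04 mom [ 0.007  0.318 -0.056] F [-0.5 -0.4  7.3] j7 -0.021 w 15.6
```

carry_out(commands=[[[0.1, -0.22, 0], 0], [[0.2, -0.44, 0], 0], [[0.3, -0.66, 0], 0], [[0.4, -0.87, 0], 0], [[0.5, -1.08, 0], 0]])

```text
clock: 8.9
eef_pos: [517.7, 50.7, 47.7]
ee_rot: [[0.906, 0.001, -0.424], [0.424, 0.001, 0.906], [0.002, -1.0, -0.0]]
contact_force: [-1.1, 1.8, 7.1]
grip_width: 15.4
```

```bash
python3 st.py
```

```text
8.9 [517.7  50.7  47.7] zang 115.06 mom [0.401 0.192 0.07 ] F [-1.1  1.8  7.1] j7 -0.62 w 15.4
```

carry_out(commands=[[[0.04, -0.085, 0], 0], [[0.08, -0.17, 0], 0], [[0.12, -0.255, 0], 0], [[0.15, -0.32, 0], 0], [[0.17, -0.365, 0], 0]])

```text
clock: 9.4
eef_pos: [524.4, 36.3, 47.7]
ee_rot: [[0.906, 0.001, -0.423], [0.423, 0.001, 0.906], [0.001, -1.0, -0.0]]
contact_force: [-1.2, 2.2, 7.1]
grip_width: 15.5
```

```bash
python3 st.py
```

```text
9.4 [524.4  36.3  47.7] zang 115.05 mom [0.419 0.171 0.019] F [-1.2  2.2  7.1] j7 -0.076 w 15.5
```

carry_out(commands=[[[0.01, -0.022, 0], 0], [[0.02, -0.044, 0], 0], [[0.026, -0.055, 0], 0], [[0.032, -0.068, 0], 0]])

```text
clock: 9.8
eef_pos: [525.6, 33.7, 47.7]
ee_rot: [[0.906, 0.001, -0.423], [0.423, 0.001, 0.906], [0.001, -1.0, -0.0]]
contact_force: [-0.7, 2.4, 6.9]
grip_width: 14.9
```

```bash
python3 st.py
```

```text
9.8 [525.6  33.7  47.7] zang 115.06 mom [ 0.424  0.203 -0.003] F [-0.7  2.4  6.9] j7 -0.038 w 14.9
```

carry_out(commands=[[[0.005, -0.011, 0], 0], [[0.01, -0.022, 0], 0], [[0.016, -0.034, 0], 0]])

```text
clock: 10.1
eef_pos: [525.9, 33.2, 47.6]
ee_rot: [[0.906, 0.001, -0.424], [0.424, 0.001, 0.906], [0.001, -1.0, 0.001]]
contact_force: [-5.2, 8.3, 10.8]
grip_width: 15.5
```

```bash
python3 st.py
```

```text
10.1 [525.9  33.2  47.6] zang 115.09 mom [ 1.794  0.985 -0.043] F [-5.2  8.3 10.8] j7 0.011 w 15.5
```

carry_out(commands=[[[0.005, -0.011, 0], 0], [[0.01, -0.022, 0], 0]])

```text
clock: 10.3
eef_pos: [525.9, 33.1, 47.6]
ee_rot: [[0.905, 0.0, -0.425], [0.425, 0.002, 0.905], [0.001, -1.0, 0.002]]
contact_force: [-6.4, 12.7, 12.2]
grip_width: 15.3
```

```bash
python3 st.py
```

```text
10.3 [525.9  33.1  47.6] zang 115.12 mom [ 2.669  1.534 -0.081] F [-6.4 12.7 12.2] j7 0.065 w 15.3
```

Contact came at 186.2 mm from the axis, so the stud is about 34 mm out, at the bottom of the mouth. Easing off, releasing and returning to the cam.

carry_out(commands=[[[-0.01, 0.04, 0], 0], [[-0.01, 0.04, 0], 0]])

```text
clock: 10.5
eef_pos: [526.0, 33.5, 47.7]
ee_rot: [[0.906, 0.001, -0.424], [0.424, 0.001, 0.906], [0.001, -1.0, 0.0]]
contact_force: [-2.3, 3.9, 7.9]
grip_width: 15.4
```

carry_out(commands=[[[0, 0, 0], 0], [[0, 0, 0], 0], [[0, 0, 0], 0], [[0, 0, 0], 0]], fingers=80)

```text
clock: 10.9
eef_pos: [525.6, 32.6, 46.9]
ee_rot: [[0.906, -0.0, -0.423], [0.423, -0.0, 0.906], [-0.0, -1.0, -0.0]]
contact_force: [-0.6, 0.1, -0.3]
grip_width: 68.1
```

carry_out(commands=[[[0, 0, 0.7], 0], [[0, 0, 1.7], 0], [[0.16, -0.35, 2.8], -0.13], [[0.36, -0.75, 3.8], -0.26], [[0.56, -1.2, 3.8], -0.4]])

```text
clock: 11.4
eef_pos: [550.9, -15.6, 204.4]
ee_rot: [[0.999, 0.008, -0.032], [0.032, 0.001, 0.999], [0.008, -1.0, 0.001]]
contact_force: [0.3, 0.5, -0.8]
grip_width: 68.1
```

carry_out(commands=[[[0.2, -0.43, 0], -0.14], [[0.4, -0.86, 0], -0.28], [[0.6, -1.29, 0], -0.42], [[0.8, -1.72, 0], -0.56], [[1, -2.15, 0], -0.7]])

```text
clock: 11.9
eef_pos: [588.2, -102.1, 198.8]
ee_rot: [[0.785, -0.0, 0.62], [-0.62, -0.0, 0.785], [-0.0, -1.0, -0.0]]
contact_force: [0.7, -0.1, -0.5]
grip_width: 68.4
```

carry_out(commands=[[[0.15, -0.3, 0], -0.14], [[0.3, -0.6, 0], -0.28], [[0.395, -0.84, 0], -0.42], [[0.395, -0.84, 0], -0.47], [[0.395, -0.84, 0], -0.47]])

```text
clock: 12.4
eef_pos: [603.7, -135.2, 198.7]
ee_rot: [[0.423, -0.001, 0.906], [-0.906, -0.0, 0.423], [0.0, -1.0, -0.001]]
contact_force: [-0.6, 1.0, 0.3]
grip_width: 68.4
```

```bash
python3 st.py; python3 meas.py f.png; python3 - <<'E'
from h import *
b=load('wrist'); W=cloud(b); z=W[...,2]
m=(z>87)&(z<97)&(np.hypot(W[...,0]-526,W[...,1]-33)<55)
print(m.sum(),cv2.minAreaRect(W[m][:,:2].astype(np.float32)) if m.sum() else '')
E
```

```text
12.4 [ 603.7 -135.2  198.7] zang 25.02 mom [ 0.064 -0.05  -0.018] F [-0.6  1.   0.3] j7 -1.683 w 68.4
[ 603.72752306 -135.15946536  198.65534539] [-0.24347543  0.72251786] [ 0.06378338 -0.05005115 -0.01823337] [-0.61122395  0.95225342  0.32554604]
bar 904 ((603.361572265625, -135.86500549316406), (13.7805814743042, 50.96898651123047), 24.511747360229492) ((603.8274536132812, -135.83245849609375), 25.882104873657227)
disc 4440 ((603.8048706054688, -137.360595703125), (95.07099914550781, 94.6043472290039), 24.905065536499023) ((603.2261352539062, -136.65977478027344), 48.26049041748047)
0
```

View pics/f.png

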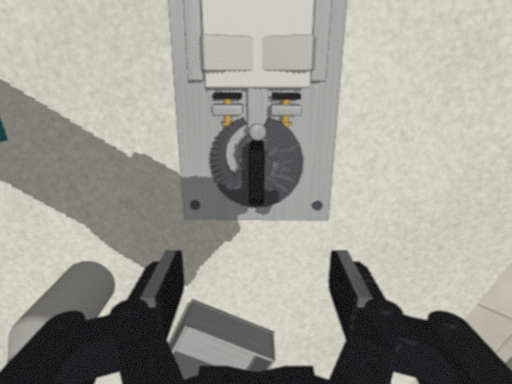

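The stud's head at (257,131) sits in the open mouth and the bar is aligned at 25°. Descending to grip the cam.

carry_out(commands=[[[0, -0.015, -1], 0], [[0, -0.015, -2], 0], [[0, -0.015, -3], 0], [[0, -0.015, -3.5], 0], [[0, -0.015, -3.64], 0]])

```text
clock: 12.95
eef_pos: [602.3, -134.9, 50.9]
ee_rot: [[0.426, -0.004, 0.905], [-0.905, 0.0, 0.426], [-0.002, -1.0, -0.003]]
contact_force: [0.2, -0.3, 0.6]
grip_width: 68.4
```

carry_out(commands=[[[0, 0, 0], 0], [[0, 0, 0], 0], [[0, 0, 0], 0], [[0, 0, 0], 0], [[0, 0, 0], 0]], fingers=0, newtons=50)

```text
clock: 13.45
eef_pos: [604.2, -135.7, 54.6]
ee_rot: [[0.424, 0.001, 0.906], [-0.906, 0.0, 0.424], [0.0, -1.0, 0.001]]
contact_force: [-4.1, 1.2, 9.0]
grip_width: 12.3
```

```bash
python3 st.py
```

```text
13.45 [ 604.2 -135.7   54.6] zang 25.08 mom [ 0.109  0.778 -0.125] F [-4.1  1.2  9. ] j7 0.11 w 12.3
```

carry_out(commands=[[[0, 0, 0], -0.06], [[0, 0, 0], -0.12], [[0, 0, 0], -0.18], [[0, 0, 0], -0.24], [[0, 0, 0], -0.3]])

```text
clock: 13.95
eef_pos: [604.2, -135.7, 54.6]
ee_rot: [[0.135, 0.001, 0.991], [-0.991, 0.0, 0.135], [-0.0, -1.0, 0.001]]
contact_force: [-3.5, 0.7, 9.9]
grip_width: 12.5
```

```bash
python3 st.py
```

```text
13.95 [ 604.2 -135.7   54.6] zang 7.78 mom [-0.062  0.876  0.212] F [-3.5  0.7  9.9] j7 1.442 w 12.5
```

carry_out(commands=[[[0, 0, 0], -0.05], [[0, 0, 0], -0.1], [[0, 0, 0], -0.15], [[0, 0, 0], -0.2], [[0, 0, 0], -0.25]])

```text
clock: 14.45
eef_pos: [604.1, -135.7, 54.6]
ee_rot: [[-0.114, 0.001, 0.994], [-0.994, 0.0, -0.114], [-0.0, -1.0, 0.001]]
contact_force: [-5.2, -0.3, 10.3]
grip_width: 12.4
```

```bash
python3 st.py
```

```text
14.45 [ 604.1 -135.7   54.6] zang -6.53 mom [-0.023  1.06   0.202] F [-5.2 -0.3 10.3] j7 1.167 w 12.4
```

carry_out(commands=[[[0, 0, 0], -0.03], [[0, 0, 0], -0.06], [[0, 0, 0], -0.09], [[0, 0, 0], -0.12], [[0, 0, 0], -0.14]])

```text
clock: 14.95
eef_pos: [604.1, -135.7, 54.6]
ee_rot: [[-0.25, 0.001, 0.968], [-0.968, 0.0, -0.25], [-0.001, -1.0, 0.001]]
contact_force: [-5.1, -0.7, 11.3]
grip_width: 12.1
```

```bash
python3 st.py
```

```text
14.95 [ 604.1 -135.7   54.6] zang -14.5 mom [-0.038  1.115  0.151] F [-5.1 -0.7 11.3] j7 0.139 w 12.1
```

carry_out(commands=[[[0, 0, 0], -0.01], [[0, 0, 0], -0.02], [[0, 0, 0], -0.03], [[0, 0, 0], -0.04], [[0, 0, 0], -0.05]])

```text
clock: 15.45
eef_pos: [604.1, -135.7, 54.6]
ee_rot: [[-0.298, 0.001, 0.955], [-0.955, 0.0, -0.298], [-0.001, -1.0, 0.001]]
contact_force: [-5.0, 0.2, 11.2]
grip_width: 12.6
```

```bash
python3 st.py
```

```text
15.45 [ 604.1 -135.7   54.6] zang -17.32 mom [0.011 1.123 0.098] F [-5.   0.2 11.2] j7 0.096 w 12.6
```

carry_out(commands=[[[0, 0, 0], -0.01], [[0, 0, 0], -0.02], [[0, 0, 0], -0.03], [[0, 0, 0], -0.04], [[0, 0, 0], -0.05]])

```text
clock: 15.95
eef_pos: [604.0, -135.7, 54.6]
ee_rot: [[-0.345, 0.001, 0.939], [-0.939, 0.0, -0.345], [-0.001, -1.0, 0.001]]
contact_force: [-4.7, -0.8, 11.4]
grip_width: 12.1
```

```bash
python3 st.py
```

```text
15.95 [ 604.  -135.7   54.6] zang -20.18 mom [-0.023  1.162  0.209] F [-4.7 -0.8 11.4] j7 0.098 w 12.1
```

carry_out(commands=[[[0, 0, 0], -0.01], [[0, 0, 0], -0.02], [[0, 0, 0], -0.03]])

```text
clock: 16.25
eef_pos: [604.0, -135.7, 54.6]
ee_rot: [[-0.373, 0.001, 0.928], [-0.928, 0.0, -0.373], [-0.001, -1.0, 0.001]]
contact_force: [-5.8, 0.2, 11.9]
grip_width: 12.4
```

```bash
python3 st.py
```

```text
16.25 [ 604.  -135.7   54.6] zang -21.9 mom [0.075 1.161 0.151] F [-5.8  0.2 11.9] j7 0.098 w 12.4
```

carry_out(commands=[[[0, 0, 0], -0.01], [[0, 0, 0], -0.02]])

```text
clock: 16.45
eef_pos: [604.0, -135.7, 54.6]
ee_rot: [[-0.391, 0.001, 0.92], [-0.92, 0.0, -0.391], [-0.001, -1.0, 0.001]]
contact_force: [-4.8, 0.9, 12.1]
grip_width: 12.4
```

```bash
python3 st.py
```

```text
16.45 [ 604.  -135.7   54.6] zang -23.05 mom [0.009 1.145 0.183] F [-4.8  0.9 12.1] j7 0.095 w 12.4
```

carry_out(commands=[[[0, 0, 0], -0.01], [[0, 0, 0], -0.02], [[0, 0, 0], -0.03]])

```text
clock: 16.75
eef_pos: [604.0, -135.7, 54.6]
ee_rot: [[-0.419, 0.001, 0.908], [-0.908, 0.0, -0.419], [-0.001, -1.0, 0.001]]
contact_force: [-5.4, 0.9, 11.5]
grip_width: 12.3
```

```bash
python3 st.py
```

```text
16.75 [ 604.  -135.7   54.6] zang -24.77 mom [-0.004  1.165  0.17 ] F [-5.4  0.9 11.5] j7 0.096 w 12.3
```

carry_out(commands=[[[0, 0, 0], -0.01], [[0, 0, 0], -0.02]])

```text
clock: 16.95
eef_pos: [604.0, -135.7, 54.6]
ee_rot: [[-0.437, 0.001, 0.899], [-0.899, 0.001, -0.437], [-0.001, -1.0, 0.001]]
contact_force: [-4.9, 0.2, 12.1]
grip_width: 12.3
```

```bash
python3 st.py
```

```text
16.95 [ 604.  -135.7   54.6] zang -25.91 mom [0.008 1.248 0.129] F [-4.9  0.2 12.1] j7 0.096 w 12.3
```

carry_out(commands=[[[0, 0, 0], -0.01], [[0, 0, 0], -0.02], [[0, 0, 0], -0.03]])

```text
clock: 17.25
eef_pos: [604.0, -135.7, 54.6]
ee_rot: [[-0.464, 0.001, 0.886], [-0.886, 0.001, -0.464], [-0.001, -1.0, 0.001]]
contact_force: [-5.5, 0.2, 11.5]
grip_width: 12.6
```

```bash
python3 st.py
```

```text
17.25 [ 604.  -135.7   54.6] zang -27.63 mom [0.052 1.18  0.167] F [-5.5  0.2 11.5] j7 0.097 w 12.6
```

carry_out(commands=[[[0, 0, 0], -0.01], [[0, 0, 0], -0.02], [[0, 0, 0], -0.03]])

```text
clock: 17.55
eef_pos: [604.0, -135.6, 54.6]
ee_rot: [[-0.49, 0.001, 0.872], [-0.872, 0.001, -0.49], [-0.001, -1.0, 0.001]]
contact_force: [-5.6, 0.7, 12.3]
grip_width: 12.6
```

```bash
python3 st.py
```

```text
17.55 [ 604.  -135.6   54.6] zang -29.34 mom [0.086 1.202 0.212] F [-5.6  0.7 12.3] j7 0.097 w 12.6
```

carry_out(commands=[[[0, 0, 0], -0.01], [[0, 0, 0], -0.02], [[0, 0, 0], -0.03]])

```text
clock: 17.85
eef_pos: [604.0, -135.7, 54.6]
ee_rot: [[-0.516, 0.001, 0.857], [-0.857, 0.001, -0.516], [-0.001, -1.0, 0.001]]
contact_force: [-6.5, 0.6, 11.1]
grip_width: 12.4
```

```bash
python3 st.py
```

```text
17.85 [ 604.  -135.7   54.6] zang -31.07 mom [0.061 1.252 0.147] F [-6.5  0.6 11.1] j7 0.094 w 12.4
```

carry_out(commands=[[[0, 0, 0], -0.01], [[0, 0, 0], -0.02]])

```text
clock: 18.05
eef_pos: [604.0, -135.6, 54.6]
ee_rot: [[-0.533, 0.001, 0.846], [-0.846, 0.001, -0.533], [-0.001, -1.0, 0.0]]
contact_force: [-5.9, 0.6, 12.1]
grip_width: 12.3
```

```bash
python3 st.py
```

```text
18.05 [ 604.  -135.6   54.6] zang -32.21 mom [0.009 1.286 0.165] F [-5.9  0.6 12.1] j7 0.096 w 12.3
```

Cam at 1.00 and the torque is still at baseline, about 0.16.

carry_out(commands=[[[0, 0, 0], -0.01], [[0, 0, 0], -0.02], [[0, 0, 0], -0.03]])

```text
clock: 18.35
eef_pos: [604.0, -135.6, 54.6]
ee_rot: [[-0.558, 0.001, 0.83], [-0.83, 0.001, -0.558], [-0.001, -1.0, 0.0]]
contact_force: [-5.6, 0.6, 13.1]
grip_width: 12.4
```

```bash
python3 st.py
```

```text
18.35 [ 604.  -135.6   54.6] zang -33.93 mom [0.048 1.24  0.221] F [-5.6  0.6 13.1] j7 0.095 w 12.4
```

carry_out(commands=[[[0, 0, 0], -0.01], [[0, 0, 0], -0.02], [[0, 0, 0], -0.03]])

```text
clock: 18.65
eef_pos: [604.0, -135.6, 54.6]
ee_rot: [[-0.583, 0.001, 0.813], [-0.813, 0.001, -0.583], [-0.001, -1.0, 0.0]]
contact_force: [-5.3, -0.1, 12.9]
grip_width: 12.5
```

```bash
python3 st.py
```

```text
18.65 [ 604.  -135.6   54.6] zang -35.65 mom [0.034 1.28  0.139] F [-5.3 -0.1 12.9] j7 0.096 w 12.5
```

carry_out(commands=[[[0, 0, 0], -0.01], [[0, 0, 0], -0.02], [[0, 0, 0], -0.03]])

```text
clock: 18.95
eef_pos: [604.0, -135.6, 54.6]
ee_rot: [[-0.607, 0.001, 0.795], [-0.795, 0.001, -0.607], [-0.001, -1.0, 0.0]]
contact_force: [-6.2, -0.0, 12.5]
grip_width: 12.5
```

```bash
python3 st.py; python3 - <<'E'
from h import *
for n in ('top','scene','wrist'):
    b=snap(n); W=cloud(b); z=W[...,2]
    m=(z>87)&(z<97)&(np.hypot(W[...,0]-527,W[...,1]-31)<50)
    if m.sum()>10:
        q=cv2.minAreaRect(W[m][:,:2].astype(np.float32)); print(n,m.sum(),q, np.hypot(q[0][0]-603.7,q[0][1]+135.8)-152)
E
```

```text
18.95 [ 604.  -135.6   54.6] zang -37.37 mom [0.063 1.287 0.136] F [-6.2 -0.  12.5] j7 0.097 w 12.5
scene 65 ((527.3492431640625, 30.233001708984375), (70.15234375, 13.231122016906738), 27.303876876831055) 30.74680770376284
```

carry_out(commands=[[[0, 0, 0], -0.01], [[0, 0, 0], -0.02]])

```text
clock: 19.3
eef_pos: [604.0, -135.7, 54.6]
ee_rot: [[-0.623, 0.001, 0.782], [-0.782, 0.001, -0.623], [-0.001, -1.0, 0.0]]
contact_force: [-6.4, 0.5, 12.9]
grip_width: 12.4
```

```bash
python3 st.py
```

```text
19.3 [ 604.  -135.7   54.6] zang -38.52 mom [0.034 1.285 0.179] F [-6.4  0.5 12.9] j7 0.118 w 12.4
```

The rest is being drawn in: the stud is about 30.7 mm from the axis. Continuing.

carry_out(commands=[[[0, 0, 0], -0.01], [[0, 0, 0], -0.02], [[0, 0, 0], -0.03]])

```text
clock: 19.6
eef_pos: [604.0, -135.6, 54.6]
ee_rot: [[-0.646, 0.001, 0.763], [-0.763, 0.001, -0.646], [-0.001, -1.0, 0.0]]
contact_force: [-5.7, 1.6, 13.8]
grip_width: 12.5
```

```bash
python3 st.py
```

```text
19.6 [ 604.  -135.6   54.6] zang -40.23 mom [0.053 1.303 0.185] F [-5.7  1.6 13.8] j7 0.096 w 12.5
```

carry_out(commands=[[[0, 0, 0], -0.01], [[0, 0, 0], -0.02]])

```text
clock: 19.8
eef_pos: [604.0, -135.6, 54.6]
ee_rot: [[-0.661, 0.001, 0.75], [-0.75, 0.001, -0.661], [-0.001, -1.0, 0.0]]
contact_force: [-6.0, 0.6, 12.7]
grip_width: 11.9
```

```bash
python3 st.py
```

```text
19.8 [ 604.  -135.6   54.6] zang -41.38 mom [0.089 1.31  0.194] F [-6.   0.6 12.7] j7 0.096 w 11.9
```

carry_out(commands=[[[0, 0, 0], -0.01], [[0, 0, 0], -0.02], [[0, 0, 0], -0.03]])

```text
clock: 20.1
eef_pos: [603.9, -135.6, 54.6]
ee_rot: [[-0.683, 0.001, 0.73], [-0.73, 0.001, -0.683], [-0.001, -1.0, 0.0]]
contact_force: [-6.7, 0.8, 13.4]
grip_width: 12.5
```

```bash
python3 st.py
```

```text
20.1 [ 603.9 -135.6   54.6] zang -43.1 mom [0.087 1.366 0.213] F [-6.7  0.8 13.4] j7 0.083 w 12.5
```

carry_out(commands=[[[0, 0, 0], -0.01], [[0, 0, 0], -0.02]])

```text
clock: 20.3
eef_pos: [603.9, -135.6, 54.6]
ee_rot: [[-0.698, 0.001, 0.716], [-0.716, 0.001, -0.698], [-0.001, -1.0, 0.0]]
contact_force: [-5.7, 0.0, 13.2]
grip_width: 12.4
```

```bash
python3 st.py
```

```text
20.3 [ 603.9 -135.6   54.6] zang -44.24 mom [0.118 1.306 0.267] F [-5.7  0.  13.2] j7 0.083 w 12.4
```

The torque is starting to rise, at cam about 1.21. Smaller steps now.

carry_out(commands=[[[0, 0, 0], -0.01], [[0, 0, 0], -0.02]])

```text
clock: 20.5
eef_pos: [603.9, -135.7, 54.6]
ee_rot: [[-0.712, 0.001, 0.702], [-0.702, 0.001, -0.712], [-0.001, -1.0, 0.0]]
contact_force: [-6.3, 0.1, 13.6]
grip_width: 12.6
```

```bash
python3 st.py
```

```text
20.5 [ 603.9 -135.7   54.6] zang -45.39 mom [0.104 1.375 0.179] F [-6.3  0.1 13.6] j7 0.074 w 12.6
```

carry_out(commands=[[[0, 0, 0], -0.01], [[0, 0, 0], -0.02]])

```text
clock: 20.7
eef_pos: [603.9, -135.6, 54.6]
ee_rot: [[-0.726, 0.001, 0.688], [-0.688, 0.001, -0.726], [-0.001, -1.0, 0.0]]
contact_force: [-6.4, 1.0, 13.3]
grip_width: 12.8
```

```bash
python3 st.py
```

```text
20.7 [ 603.9 -135.6   54.6] zang -46.54 mom [0.089 1.37  0.228] F [-6.4  1.  13.3] j7 0.065 w 12.8
```

carry_out(commands=[[[0, 0, 0], -0.01], [[0, 0, 0], -0.02]])

```text
clock: 20.9
eef_pos: [603.9, -135.6, 54.6]
ee_rot: [[-0.739, 0.001, 0.673], [-0.673, 0.001, -0.739], [-0.001, -1.0, 0.0]]
contact_force: [-6.1, 0.6, 14.1]
grip_width: 12.5
```

```bash
python3 st.py
```

```text
20.9 [ 603.9 -135.6   54.6] zang -47.68 mom [0.151 1.402 0.211] F [-6.1  0.6 14.1] j7 0.074 w 12.5
```

carry_out(commands=[[[0, 0, 0], -0.01], [[0, 0, 0], -0.02], [[0, 0, 0], -0.03]])

```text
clock: 21.2
eef_pos: [603.9, -135.6, 54.6]
ee_rot: [[-0.759, 0.001, 0.651], [-0.651, 0.001, -0.759], [-0.001, -1.0, -0.0]]
contact_force: [-6.0, 0.8, 13.3]
grip_width: 12.3
```

```bash
python3 st.py
```

```text
21.2 [ 603.9 -135.6   54.6] zang -49.4 mom [0.091 1.413 0.192] F [-6.   0.8 13.3] j7 0.069 w 12.3
```

carry_out(commands=[[[0, 0, 0], -0.01], [[0, 0, 0], -0.02], [[0, 0, 0], -0.03]])

```text
clock: 21.5
eef_pos: [603.9, -135.6, 54.6]
ee_rot: [[-0.778, 0.001, 0.628], [-0.628, 0.001, -0.778], [-0.001, -1.0, -0.0]]
contact_force: [-6.1, 1.0, 13.3]
grip_width: 12.5
```

```bash
python3 st.py
```

```text
21.5 [ 603.9 -135.6   54.6] zang -51.11 mom [0.117 1.411 0.275] F [-6.1  1.  13.3] j7 0.021 w 12.5
```

carry_out(commands=[[[0, 0, 0], -0.01], [[0, 0, 0], -0.02]])

```text
clock: 21.7
eef_pos: [603.9, -135.5, 54.6]
ee_rot: [[-0.791, 0.001, 0.612], [-0.612, 0.001, -0.791], [-0.001, -1.0, -0.0]]
contact_force: [-6.8, 1.2, 13.3]
grip_width: 12.3
```

```bash
python3 st.py
```

```text
21.7 [ 603.9 -135.5   54.6] zang -52.26 mom [0.136 1.428 0.3  ] F [-6.8  1.2 13.3] j7 -0.011 w 12.3
```

carry_out(commands=[[[0, 0, 0], -0.01], [[0, 0, 0], -0.02]])

```text
clock: 21.9
eef_pos: [603.9, -135.6, 54.6]
ee_rot: [[-0.803, 0.001, 0.596], [-0.596, 0.001, -0.803], [-0.001, -1.0, -0.0]]
contact_force: [-7.2, 0.8, 14.4]
grip_width: 12.5
```

```bash
python3 st.py
```

```text
21.9 [ 603.9 -135.6   54.6] zang -53.4 mom [0.147 1.48  0.275] F [-7.2  0.8 14.4] j7 -0.046 w 12.5
```

```bash
cat > avg.py <<'E'
from h import *
L=[]
for i in range(10):
    vision.get_image('wrist'); s=r.read_state(); L.append([s['moment'][2],s['joint_efforts'][6],*s['contact_force']])
L=np.array(L); print(s['clock'],L.mean(0).round(3),L.std(0).round(3))
E
python3 avg.py
```

```text
22.4 [ 0.242 -0.256 -6.701  1.072 13.79 ] [0.031 0.094 0.604 0.401 0.604]
```

carry_out(commands=[[[0, 0, 0], -0.01], [[0, 0, 0], -0.015]])

```text
clock: 22.6
eef_pos: [603.9, -135.6, 54.6]
ee_rot: [[-0.812, 0.001, 0.584], [-0.584, 0.001, -0.812], [-0.001, -1.0, -0.0]]
contact_force: [-6.8, 2.2, 13.4]
grip_width: 12.5
```

```bash
python3 st.py; python3 avg.py
```

```text
22.6 [ 603.9 -135.6   54.6] zang -54.26 mom [0.135 1.432 0.351] F [-6.8  2.2 13.4] j7 -0.293 w 12.5
23.1 [ 0.291 -0.296 -6.68   0.79  14.132] [0.03  0.042 0.534 0.465 0.535]
```

carry_out(commands=[[[0, 0, 0], -0.005], [[0, 0, 0], -0.01], [[0, 0, 0], -0.015]])

```text
clock: 23.4
eef_pos: [603.9, -135.6, 54.6]
ee_rot: [[-0.82, 0.001, 0.572], [-0.572, 0.001, -0.82], [-0.001, -1.0, -0.0]]
contact_force: [-5.8, 1.1, 13.6]
grip_width: 12.5
```

```bash
python3 st.py; python3 avg.py
```

```text
23.4 [ 603.9 -135.6   54.6] zang -55.11 mom [0.113 1.469 0.324] F [-5.8  1.1 13.6] j7 -0.226 w 12.5
23.9 [ 0.321 -0.32  -6.871  0.802 14.121] [0.036 0.046 0.386 0.327 0.456]
```

carry_out(commands=[[[0, 0, 0], -0.005], [[0, 0, 0], -0.01], [[0, 0, 0], -0.015], [[0, 0, 0], -0.02]])

```text
clock: 24.3
eef_pos: [603.9, -135.6, 54.6]
ee_rot: [[-0.831, 0.001, 0.556], [-0.556, 0.001, -0.831], [-0.001, -1.0, -0.0]]
contact_force: [-6.5, 2.0, 14.6]
grip_width: 12.2
```

```bash
python3 st.py; python3 avg.py
```

```text
24.3 [ 603.9 -135.6   54.6] zang -56.25 mom [0.191 1.506 0.436] F [-6.5  2.  14.6] j7 -0.267 w 12.2
24.8 [ 0.351 -0.35  -6.708  0.689 14.284] [0.036 0.046 0.379 0.412 0.377]
```

carry_out(commands=[[[0, 0, 0], -0.006], [[0, 0, 0], -0.012]])

```text
clock: 25.0
eef_pos: [603.9, -135.6, 54.6]
ee_rot: [[-0.838, 0.001, 0.546], [-0.546, 0.001, -0.838], [-0.001, -1.0, -0.0]]
contact_force: [-6.8, 0.8, 13.9]
grip_width: 12.4
```

```bash
python3 st.py; python3 avg.py
```

```text
25.0 [ 603.9 -135.6   54.6] zang -56.94 mom [0.167 1.544 0.389] F [-6.8  0.8 13.9] j7 -0.255 w 12.4
25.5 [ 0.366 -0.379 -7.038  1.118 14.444] [0.026 0.056 0.601 0.519 0.257]
```

The torque is 0.20 N m above the pre-pad level, and it climbed steadily with angle, so it is snug. Releasing and lifting clear.

carry_out(commands=[[[0, 0, 0], 0], [[0, 0, 0], 0], [[0, 0, 0], 0], [[0, 0, 0], 0], [[0, 0, 0], 0]], fingers=80)

```text
clock: 26.0
eef_pos: [603.8, -135.5, 53.3]
ee_rot: [[-0.838, -0.0, 0.545], [-0.545, 0.0, -0.838], [-0.0, -1.0, -0.0]]
contact_force: [0.7, 0.4, 0.5]
grip_width: 68.7
```

carry_out(commands=[[[0, 0, 0.7], 0], [[0, 0, 1.7], 0], [[0, 0, 2.8], 0], [[0, 0, 3.8], 0], [[0, 0, 3.8], 0]])

```text
clock: 26.5
eef_pos: [606.0, -136.6, 210.3]
ee_rot: [[-0.838, 0.007, 0.545], [-0.545, -0.0, -0.838], [-0.006, -1.0, 0.004]]
contact_force: [0.5, -0.6, 0.1]
grip_width: 68.3
```

```bash
python3 st.py; python3 meas.py g.png; python3 - <<'E'
from h import *
b=snap('scene'); W=cloud(b); z=W[...,2]
m=(z>87)&(z<97)&(np.hypot(W[...,0]-527,W[...,1]-31)<50)
q=cv2.minAreaRect(W[m][:,:2].astype(np.float32)); print(q, np.hypot(q[0][0]-603.7,q[0][1]+135.8)-152)
E
```

```text
26.5 [ 606.  -136.6  210.3] zang -56.98 mom [-0.01  -0.107  0.02 ] F [ 0.5 -0.6  0.1] j7 -0.846 w 68.3
[ 605.95298831 -136.61358763  210.30489934] [-0.55951422 -0.49089197] [-0.01039901 -0.10713781  0.0196947 ] [ 0.5292284  -0.6141094   0.05130069]
bar 843 ((604.3971557617188, -135.49533081054688), (50.92554473876953, 13.72913932800293), 33.23548889160156) ((604.1322631835938, -135.3819580078125), 25.787050247192383)
disc 4185 ((603.2781982421875, -136.45880126953125), (93.238037109375, 94.99040222167969), 33.20658874511719) ((604.0755004882812, -136.16851806640625), 48.08975601196289)
((530.154296875, 28.669544219970703), (72.169189453125, 16.112285614013672), 23.71704864501953) 28.164373348549532
```

View pics/g.png

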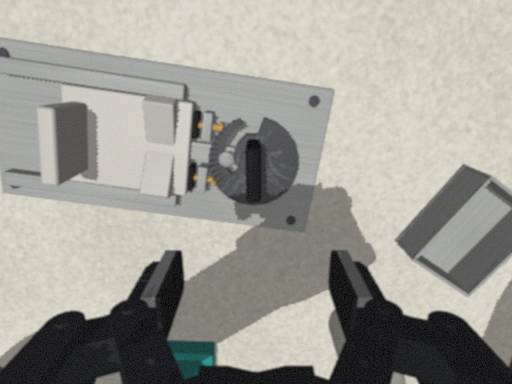

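The view shows the slab's front against both pads at about (195,125) and (190,178), and the stud at (227,160) in the slot. The bar has stayed where I left it, at 33.2° (cam about 1.43). Handing in.

```bash
python3 -c "
from h import *
print(job.sign_off())"
```

```text
the job is handed in; nothing more can be done
None
```

The ham rest is locked in the dock and the job was handed in at about 26.5 s.

- **Opening:** I turned the cam back from about 0.67 rad to its open end stop.
- **Sliding in:** I moved the rest about 67 mm, until the stud stopped about 34 mm from the cam axis, at the bottom of the mouth.
- **Tightening:** I turned the cam clockwise to about 1.43 rad. The torque there was 0.37 N m, against about 0.17 before the pads, so roughly 0.20 N m more. By the given pad stiffness that is about 18 to 20 N on the pads. I did not measure the pad force directly.

**Last checks:** after I let go, the cam stayed at about 1.43 rad and the stud stood about 28 mm from the axis. The slab's front lay against both pads, and the gripper was clear of everything. I did not go near the knife, the bottle or the tub.

**What disagreed:** single moment readings scattered by about ±0.04 N m, and joint 7's effort gave a false sign of contact near 1.2 rad. So I judged snugness on averages of ten readings. The pre-pad level is only a mean of single readings, and they drifted up to about 0.20 just before contact. The rise could therefore be nearer 0.17 N m, slightly under the snug range.

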